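# Lay the stand's two spatulas into the instrument tray

## Robot

A 6-joint arm with a two-finger parallel gripper is mounted at the origin on a cart in front of the work surface, level with it; the furniture and walls round the work are solid. World frame = base frame: x ahead of the robot, y to its left, z up, the work surface at z = 0. Lengths are in m, angles in rad, forces in N, time in s.
With the tool pointing down it reaches from about 0.3 to 0.775 m from the base axis. Payload 14.6 kg.
Tool frame: the origin (TCP) lies at the very end of the fingers, on their centre line; the grasp point (between the pads) lies 19 mm behind it; z points along the fingers, x is the direction in which the jaws open and shut, and the axes are right-handed (so a half turn about z gives the same grasp; the last joint's range is limited). The gripper opens to 94 mm and grips with 3 to 60 N. Pads are 16 mm wide; open, the fingers measure 119 mm over their backs; the gripper's body (75 mm by 177 mm) begins 78 mm behind the grasp point.
Start: joints at [1.25, 0.3, 1.521, -0, 1.321, -0.067], TCP at [0.138, 0.532, 0.205] pointing down, gripper open.
Joint ranges: [-3.03, 3.03], [-0.79, 2.21], [0.23, 2.52], [-1.04, 4.18], [0, 3.07], [-2.55, 2.55]. Speed limits (rad/s): [2.22, 2.22, 2.57, 3.14, 3.14, 3.14].

## Interface

Orientations are given as [roll, pitch, yaw] about the fixed x, y, z axes, in that order (R = Rz(yaw) Ry(pitch) Rx(roll)).
In Python, from station import ctrl gives the robot as it stands.
- The arm moves only by the shell command python3 -m inch 'ROWS' [FORCE]. ROWS is JSON, one flat list of numbers, 7 for each row, row after row: the shift along the tool's x, y, z in cm, then the turn, a rotation vector about the tool's x, y, z in rad, then the opening, from 0 (shut) to 1 (fully open). In form: [tx, ty, tz, wx, wy, wz, claw, tx, ty, tz, wx, wy, wz, claw, ...]. A call has 1 to 20 rows; each row shifts and turns the commanded pose from where the row before left it, along the tool's axes as they then stand; what a row does not reach is not made up. A row lasts 1/8 s, in which the tool goes at most 62.5 mm and 10.7 degrees, less where a joint would pass 70% of its speed; a pose out of reach is approached as far as the arm can. A call is refused whole if a number of a shift passes 6.25 or a number of a turn 0.188, either way. A call with a gripper value outside its range is refused whole. The fingers move at their own pace and stop on an object; FORCE is the grip in N (left out, the last holds). Time passes only in rows, so rows that do not move let the fingers close. It gives the time, the measured TCP pose, the force and the opening at its end, in the units of the state.
- ctrl.get_obs(): the state, without advancing time (a new reading comes with each control period).
- ctrl.camera(name): name is "side" or "top"; returns (picture, depth): 420x560x3 uint8, red, green, blue; 420x560 float32, m along the optical axis (not along the pixel's ray), 0 where there is no reading.
- ctrl.camera_params(name): a dict with "vertical_fov" (degrees; the focal length in pixels is half the picture's height over the tangent of half this angle, whatever the lens; pixels are square), "cx", "cy" (the principal point, pixels), "camera_from_world" (4x4, takes a point from world to camera coordinates). Camera axes: x right, y down, z forward; pixel columns grow to the right and rows downward; lengths in m; the calibration is good to about 2 mm. A picture is of the moment at which its call begins. camera_params takes no time and is no camera call.
- ctrl.hand_in(): hands the job in, once; it reports no verdict.
Trained networks look in the newest picture that a camera, given by its name, has taken for a name from the list of things; names that differ only in an ending like _2 or _b are one class to them, and where a whole thing is asked for, a point or a joint stands for the part that bears it (a point fixed in the world has none). Each returns a list of dicts, best first, with "score" (0 to 1); they miss things now and then, are a little off and sometimes report something else, mostly with a low value. They report only what shows in the picture. A call takes as long as a camera call.
- ctrl.spot_in(camera, label): "bbox" ([centre column, centre row, width, height] in pixels, round what is visible of it).
- ctrl.place_of(camera, label): "centre" ([column, row] in pixels: a listed point, or the origin of a listed thing).
The state is a dict: "time_s": time; "qpos": joint angles; "joint_vel": joint speeds; "tau": joint torques, N m; "ee_pos": TCP position; "eef_rot": TCP orientation; "force": force on the tool from outside, world axes, zero at the start; "moment": the same for the moment, N m; "grip_width": finger opening in m.
Only numpy, scipy, OpenCV 4.12 (cv2) and the standard library are available. Lean on these libraries where they do the work, as an engineer would, in place of code of your own. Each camera call takes 0.05 s, during which the arm holds its last target. There are 200 camera calls.

## Task

Pull the two black-handled steel spatulas up out of the slotted stand and lay one in each lane of the metal tray, flat, both pointing the same way: blade end slid up against the tall stop wall at the tray's closed end. Leave the pens standing in the stand and do not disturb the bottle, the timer or the carton.

Things in the scene. Friction and masses are not known exactly. Their poses are not given: they have to be found in the camera images.
- stand: fixed grey block 60 (x) x 150 (y) x 85 mm high on a 68 x 158 x 6 mm foot; origin under its centre, z up. Four upright slots in a row at y = -54, -18, 18, 54 mm, each 25 (x) by 14 (y) mm, floor 7 mm above the underside. Spatulas and pens stand in them in any order, width along the stand's x, leaning up to a few degrees, and stick out 67 to 82 mm
- spatula_up: flat lab spatula 160 mm long, 60 g: steel blade 55 x 22 x 4 mm with a round end, 10 mm neck 9 mm wide, black handle 95 x 16 x 10 mm. Starts upright in a slot of the stand, blade up. Origin at mid-length on the flat underside; x across the width, y along it from blade (-80 mm) to handle end (+80 mm), z through the thickness (blade 0 to 4 mm, handle 0 to 10 mm)
- spatula_down: flat lab spatula 160 mm long, 60 g: steel blade 55 x 22 x 4 mm with a round end, 10 mm neck 9 mm wide, black handle 95 x 16 x 10 mm. Starts upright in a slot of the stand, handle up, blade down. Origin at mid-length on the flat underside; x across the width, y along it from blade (-80 mm) to handle end (+80 mm), z through the thickness (blade 0 to 4 mm, handle 0 to 10 mm)
- tray: fixed bare-metal instrument tray, 104 (x) x 208 (y) mm, floor 3 mm thick; origin under its centre, z up. Two lanes side by side along y, each 46 mm wide, between three long walls 4 mm thick and 15 mm high; at the +y end a stop wall 8 mm thick and 26 mm high closes both lanes, the -y end is open
- lane_near (a point): middle of the foot of the stop wall's inner face in the tray's -x lane, on the lane floor; axes as the tray, so the lane runs 200 mm from here along -y
- lane_far (a point): the same point in the tray's +x lane
- pen_a: slim ball pen, 145 x 11 x 9 mm, standing in a slot of the stand, to be left there; origin at mid-length, y along it (pointing down)
- pen_b: second such pen, standing in another slot, to be left there
- stain_bottle: bystander: small brown reagent bottle with black cap, 33 mm across, 75 mm high; origin under its centre
- timer: bystander: flat white bench timer 66 x 66 x 20 mm; origin under its centre
- kit_box: bystander: white carton 70 (x) x 110 (y) x 40 mm; origin under its centre
- spatula_up_blade_end (a point): middle of the blade end of spatula_up, mid-thickness
- spatula_up_handle_end (a point): middle of the handle end of spatula_up, mid-thickness
- spatula_down_blade_end (a point): middle of the blade end of spatula_down, mid-thickness
- spatula_down_handle_end (a point): middle of the handle end of spatula_down, mid-thickness

How it is judged:
At the end, for the whole second after the job is handed in: Each lane of the tray holds one spatula, flat (within 0.2 rad) and at rest on the lane floor, blade end within 8 mm of the stop wall and handle toward the open end; pens and bystanders are within 25 mm of where they began ((((y of spatula_up_blade_end in the frame of lane_near above -0.008 m and y of spatula_up_handle_end in the frame of lane_near below -0.14 m and x of spatula_up_blade_end in the frame of lane_near between -0.022 and 0.022 m and z of each of spatula_up_blade_end, spatula_up_handle_end in the frame of lane_near below 0.011 m and x of spatula_up_handle_end in the frame of lane_near between -0.022 and 0.022 m) and (y of spatula_down_blade_end in the frame of lane_far above -0.008 m and y of spatula_down_handle_end in the frame of lane_far below -0.14 m and x of spatula_down_blade_end in the frame of lane_far between -0.022 and 0.022 m and z of each of spatula_down_blade_end, spatula_down_handle_end in the frame of lane_far below 0.011 m and x of spatula_down_handle_end in the frame of lane_far between -0.022 and 0.022 m)) or ((y of spatula_up_blade_end in the frame of lane_far above -0.008 m and y of spatula_up_handle_end in the frame of lane_far below -0.14 m and x of spatula_up_blade_end in the frame of lane_far between -0.022 and 0.022 m and z of each of spatula_up_blade_end, spatula_up_handle_end in the frame of lane_far below 0.011 m and x of spatula_up_handle_end in the frame of lane_far between -0.022 and 0.022 m) and (y of spatula_down_blade_end in the frame of lane_near above -0.008 m and y of spatula_down_handle_end in the frame of lane_near below -0.14 m and x of spatula_down_blade_end in the frame of lane_near between -0.022 and 0.022 m and z of each of spatula_down_blade_end, spatula_down_handle_end in the frame of lane_near below 0.011 m and x of spatula_down_handle_end in the frame of lane_near between -0.022 and 0.022 m))) and (angle between spatula_up's own z axis and vertical below 0.2 rad or angle between spatula_up's own z axis and vertical above 2.94 rad) and linear speed of each of spatula_up, spatula_down below 0.02 m/s and angular speed of each of spatula_up, spatula_down below 0.3 rad/s and (angle between spatula_down's own z axis and vertical below 0.2 rad or angle between spatula_down's own z axis and vertical above 2.94 rad) and distance of each of pen_a, pen_b, stain_bottle, timer, kit_box from where it was at the start of the episode below 0.025 m); the robot touches nothing.
It fails at once if a pen was pulled up or knocked about (moved over 25 mm) (distance of any of pen_a, pen_b from where it was at the start of the episode above 0.025 m).
It fails at once if the bottle, timer or carton was disturbed (moved over 25 mm or tipped) (distance of any of stain_bottle, timer, kit_box from where it was at the start of the episode above 0.025 m or angle between any of stain_bottle, timer, kit_box's own z axis and vertical above 0.3 rad).
It also fails if it takes over 72 s, if anything falls off the work surface, if the arm or the gripper's body presses on something with over 40 N, if the wrist force passes 120 N, or if a joint passes its speed limit or range.

## Working session

There is one attempt and no reset: what is moved stays moved. The work goes in short steps, Python scripts to look and compute and a shell command to move; the robot and the scene stay as the last step left them, time stands still between calls to the robot, and variables do not carry over. Pictures are saved under pics/ and viewed, about 8 in all and at most 12, crops included, and the job is handed in when it is done.

```bash
ls; mkdir -p pics
cat > h.py <<'E'
import numpy as np, cv2
from station import ctrl
def P(c):
    p=ctrl.camera_params(c); f=210/np.tan(np.radians(p["vertical_fov"])/2)
    return f,p["cx"],p["cy"],np.array(p["camera_from_world"])
def cloud(c,d):
    f,cx,cy,T=P(c); v,u=np.mgrid[:d.shape[0],:d.shape[1]]
    X=np.stack([(u-cx)/f*d,(v-cy)/f*d,d,np.ones_like(d)],-1)@np.linalg.inv(T).T
    X[d==0]=np.nan
    return X[...,:3]
def snap(c,n=None):
    im,d=ctrl.camera(c)
    if n: cv2.imwrite(f"pics/{n}.png",im[...,::-1]); np.save(f"pics/{n}.npy",d)
    return im,d,cloud(c,d)
E
python3 - <<'E'
from h import *
np.set_printoptions(precision=4,suppress=True)
out=[]
for c in("top","side"):
    im,d,X=snap(c,c+"0"); out.append(im)
    print(c,P(c)[0],np.linalg.inv(P(c)[3]))
    for n in["stand","tray","spatula_up","spatula_down","pen_a","stain_bottle","timer","kit_box","spatula_up_blade_end","spatula_down_handle_end","lane_near","lane_far"]:
        for r in ctrl.place_of(c,n)[:2]:
            u,v=map(int,np.round(r["centre"]));print(n,round(r["score"],2),u,v,X[min(v,419),min(u,559)])
print(ctrl.get_obs())
E
```

```text
pics
top 480.5557877791868 [[ 0.0006 -0.977   0.2131  0.3198]
 [-1.      0.0004  0.0049  0.0387]
 [-0.0048 -0.2131 -0.977   1.3693]
 [ 0.      0.      0.      1.    ]]
stand 0.66 373 246 [ 0.4708 -0.1961  0.0839]
tray 0.78 201 230 [0.5238 0.2778 0.0198]
tray 0.49 362 239 [ 0.4819 -0.158   0.1425]
spatula_up 0.53 360 236 [ 0.4937 -0.1576  0.1135]
spatula_down 0.42 373 244 [ 0.4771 -0.1978  0.076 ]
pen_a 0.61 184 202 [0.609  0.3338 0.0008]
pen_a 0.42 388 244 [ 0.4761 -0.2364  0.0845]
stain_bottle 0.68 302 253 [ 0.4532 -0.0063  0.0725]
stain_bottle 0.58 363 233 [ 0.4966 -0.1602  0.1478]
timer 0.9 277 234 [0.5127 0.0622 0.0172]
kit_box 0.85 206 168 [0.7004 0.2664 0.0405]
kit_box 0.41 370 246 [ 0.4704 -0.1875  0.0876]
spatula_up_blade_end 0.51 366 232 [ 0.5085 -0.1787  0.0846]
spatula_down_handle_end 0.37 376 238 [ 0.4816 -0.1898  0.1643]
lane_near 0.78 169 216 [0.5659 0.3732 0.0098]
lane_far 0.9 185 201 [0.6113 0.3304 0.0038]
side 392.8345278474203 [[ 0.9252 -0.1544  0.3468  0.2283]
 [-0.379  -0.3262  0.866  -0.9289]
 [-0.0206 -0.9326 -0.3603  0.508 ]
 [ 0.      0.      0.      1.    ]]

[... 276 characters left out ...]
]
timer 0.81 237 246 [0.5137 0.0311 0.0156]
spatula_down_handle_end 0.49 253 232 [ 0.4833 -0.1975  0.1586]
lane_near 0.87 227 212 [0.5711 0.3243 0.0046]
lane_near 0.48 251 227 [ 0.482  -0.1894  0.1674]
lane_far 0.9 237 208 [0.6117 0.3344 0.0096]
{'time_s': 1.3, 'qpos': array([ 1.2504,  0.2999,  1.521 ,  0.    ,  1.3207, -0.0666]), 'joint_vel': array([ 0.0002,  0.0008,  0.0014, -0.0001,  0.    ,  0.0014]), 'tau': array([  0.0011, -53.1666, -35.2909,   0.0709,   0.0213,   0.    ]), 'ee_pos': array([0.1381, 0.5324, 0.2054]), 'eef_rot': array([-3.1416,  0.    ,  1.317 ]), 'force': array([ 0.7426,  0.3409, -0.1661]), 'moment': array([-0.0092,  0.028 , -0.0199]), 'grip_width': 0.09385024307809241}
```

View pics/top0.png

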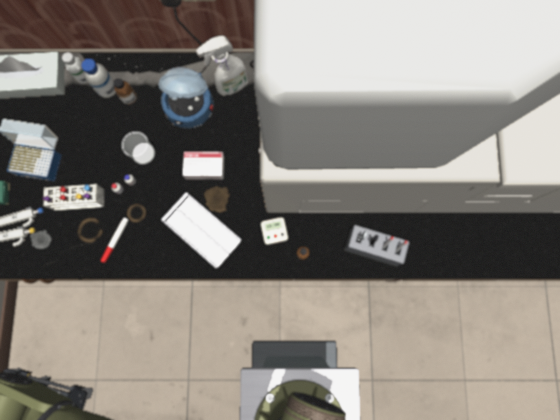

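View pics/side0.png

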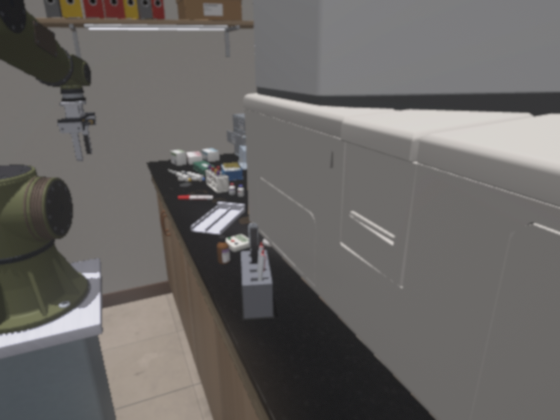

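Run:
```python
from h import *
np.set_printoptions(precision=4,suppress=True)
a=cv2.imread("pics/top0.png");b=cv2.imread("pics/side0.png")
A=cv2.resize(a[215:275,340:416],None,fx=5,fy=5,interpolation=3)
B=cv2.resize(b[215:325,225:290],None,fx=5.4,fy=5.4,interpolation=3)
C=cv2.resize(a[185:275,155:250],None,fx=3,fy=3,interpolation=3)
m=np.zeros((600,800,3),np.uint8);m[:300,:380]=A;m[:594,400:400+B.shape[1]]=B[:, :400];m[310:580,:285]=C
cv2.imwrite("pics/m1.png",m)
d=np.load("pics/top0.npy");X=cloud("top",d)
print("cabinet", [ (u,v,X[v,u].round(3)) for u,v in[(300,170),(300,150),(300,195),(380,195),(330,208),(330,100),(280,120),(380,185),(380,140)]])
ds=np.load("pics/side0.npy");S=cloud("side",ds)
def region(X,x0,x1,y0,y1,z0,z1):
    return (X[...,0]>x0)&(X[...,0]<x1)&(X[...,1]>y0)&(X[...,1]<y1)&(X[...,2]>z0)&(X[...,2]<z1)
# cabinet low parts
for Y in(X,S):
    w=Y[region(Y,.2,.95,-.6,.3,.2,1.3)];print("hi pts",len(w), w.min(0) if len(w) else'')
# stand top
for n,Y in(("top",X),("side",S)):
    q=Y[region(Y,.40,.56,-.32,-.1,.079,.091)][:,:2]
    r=cv2.minAreaRect(q.astype(np.float32));print("standtop",n,len(q),r)
    q=Y[region(Y,.40,.56,-.32,-.1,.097,.2)];print(n,len(q));print(q[np.argsort(q[:,1])][::max(1,len(q)//25)])
    q=Y[region(Y,.4,.7,.1,.45,-.01,.05)&(Y[...,2]>.0125)][:,:2]
    print("tray walls",len(q),cv2.minAreaRect(q.astype(np.float32)))
    q=Y[region(Y,.4,.7,.1,.45,.021,.04)];print("stop",q[:,:].mean(0),len(q),cv2.minAreaRect(q[:,:2].astype(np.float32)))
```

```text
cabinet [(300, 170, array([0.587, 0.009, 0.423])), (300, 150, array([0.586, 0.013, 0.557])), (300, 195, array([0.568, 0.004, 0.273])), (380, 195, array([ 0.568, -0.182,  0.274])), (330, 208, array([ 0.567, -0.08 ,  0.121])), (330, 100, array([ 0.592, -0.023,  0.755])), (280, 120, array([0.587, 0.047, 0.695])), (380, 185, array([ 0.568, -0.164,  0.372])), (380, 140, array([ 0.586, -0.119,  0.608]))]
hi pts 61066 [ 0.5565 -0.599   0.2   ]
hi pts 61112 [ 0.5565 -0.6     0.2   ]
standtop top 971 ((0.47779548168182373, -0.2095092386007309), (0.15055418014526367, 0.06094887852668762), 73.07577514648438)
top 165
[[ 0.4741 -0.27    0.1435]
 [ 0.4763 -0.267   0.1457]
 [ 0.4719 -0.2656  0.1402]
 [ 0.4661 -0.2641  0.1011]
 [ 0.468  -0.2626  0.1081]
 [ 0.4726 -0.2618  0.1344]
 [ 0.49   -0.2332  0.14  ]
 [ 0.4801 -0.2308  0.1369]
 [ 0.4789 -0.2296  0.1052]
 [ 0.4841 -0.2282  0.1257]
 [ 0.4797 -0.2256  0.0989]
 [ 0.492  -0.1906  0.1625]
 [ 0.4885 -0.1892  0.1689]
 [ 0.476  -0.1874  0.1485]
 [ 0.4833 -0.1863  0.17  ]
 [ 0.4894 -0.1854  0.1625]
 [ 0.4816 -0.1848  0.1642]
 [ 0.4853 -0.184   0.1554]
 
[... 925 characters left out ...]
 0.1238]
 [ 0.4809 -0.199   0.1091]
 [ 0.4883 -0.1985  0.1147]
 [ 0.486  -0.1981  0.1125]
 [ 0.4898 -0.1976  0.1479]
 [ 0.4856 -0.1972  0.1557]
 [ 0.4918 -0.1966  0.1277]
 [ 0.4771 -0.1963  0.1062]
 [ 0.4911 -0.1957  0.1659]
 [ 0.4834 -0.1947  0.1335]
 [ 0.4782 -0.194   0.1147]
 [ 0.4808 -0.1926  0.1666]
 [ 0.5023 -0.1689  0.1284]
 [ 0.4971 -0.1668  0.163 ]
 [ 0.4881 -0.1646  0.1565]
 [ 0.4837 -0.1631  0.1518]
 [ 0.4833 -0.1616  0.129 ]]
tray walls 245 ((0.5516480207443237, 0.24424469470977783), (0.2278277575969696, 0.18114900588989258), 49.68300247192383)
stop [0.5915 0.3508 0.0242] 59 ((0.5908889770507812, 0.3495193421840668), (0.015906209126114845, 0.1026671826839447), 48.913673400878906)
```

View pics/m1.png

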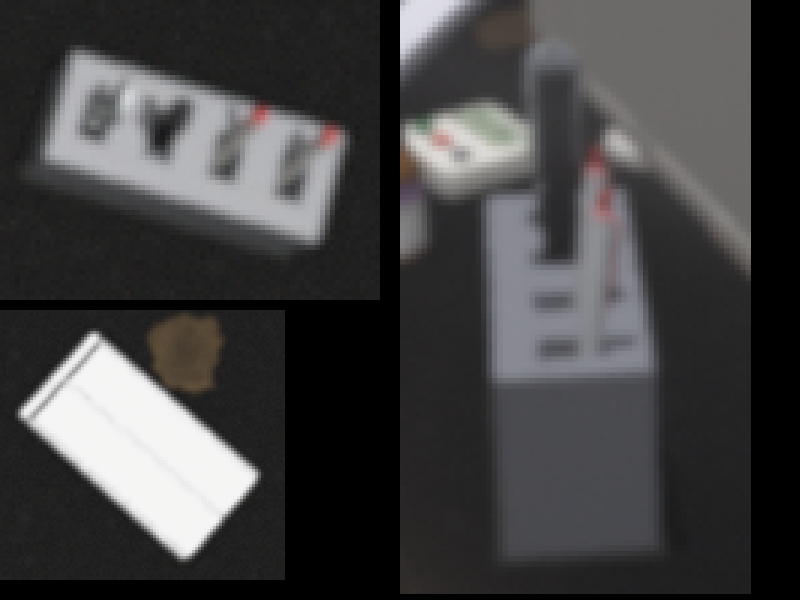

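```bash
cat >> h.py <<'E'
def onplane(c,uv,z):
    f,cx,cy,T=P(c); W=np.linalg.inv(T); uv=np.atleast_2d(np.asarray(uv,float))
    r=np.c_[(uv[:,0]-cx)/f,(uv[:,1]-cy)/f,np.ones(len(uv))]@W[:3,:3].T
    o=W[:3,3]; return o+r*((z-o[2])/r[:,2])[:,None]
E
python3 - <<'E'
from h import *
np.set_printoptions(precision=4,suppress=True)
for c,box in(("top",(150,180,255,280)),("side",(185,190,255,245))):
    im=cv2.imread(f"pics/{c}0.png");g=im.min(2).copy();k=np.zeros_like(g);x0,y0,x1,y1=box;k[y0:y1,x0:x1]=g[y0:y1,x0:x1]
    m=(k>(120 if c=="top" else 105)).astype(np.uint8);n,l,s,_=cv2.connectedComponentsWithStats(m);i=1+s[1:,4].argmax()
    cs,_=cv2.findContours((l==i).astype(np.uint8),0,1);ct=max(cs,key=len)[:,0]
    for z in(.0,.015):
        q=onplane(c,ct,z);r=cv2.minAreaRect((q[:,:2]*1000).astype(np.float32));print(c,z,r,"\n",cv2.boxPoints(r))
for c,a in(("top",[(169,216),(185,201)]),("side",[(227,212),(237,208)])): print(onplane(c,a,.003))
d=np.load("pics/top0.npy");X=cloud("top",d)
for u,v in[(217,198),(274,231),(303,253),(205,165),(300,270),(300,276),(300,281),(380,270),(200,272),(200,278),(262,190)]:print(u,v,X[v,u])
E
```

```text
top 0.0 ((528.7430419921875, 282.1325988769531), (220.71298217773438, 109.80630493164062), 49.573509216308594) 
 [[415.3856 233.7281]
 [498.9743 162.5218]
 [642.1005 330.5371]
 [558.5117 401.7434]]
top 0.015 ((526.4540405273438, 279.46563720703125), (218.29519653320312, 108.60344696044922), 49.573516845703125) 
 [[414.3383 231.5914]
 [497.0114 161.1651]
 [638.5698 327.3399]
 [555.8966 397.7661]]
side 0.0 ((540.0470581054688, 312.5615539550781), (288.5869445800781, 125.23680114746094), 52.537532806396484) 
 [[402.5783 236.1154]
 [501.9853 159.9412]
 [677.5159 389.0077]
 [578.1089 465.1819]]
side 0.015 ((530.8414916992188, 275.9032287597656), (280.0651550292969, 121.53865814208984), 52.53753662109375) 
 [[397.4321 201.7145]
 [493.9036 127.7897]
 [664.2509 350.0919]
 [567.7794 424.0168]]
[[0.5672 0.3749 0.003 ]
 [0.6115 0.3305 0.003 ]]
[[0.5723 0.3284 0.003 ]
 [0.6168 0.3512 0.003 ]]
217 198 [0.62   0.2373 0.005 ]
274 231 [0.5213 0.0708 0.0169]
303 253 [ 0.453  -0.0089  0.0748]
205 165 [0.7107 0.2704 0.0358]
300 270 [ 0.4128 -0.0028 -0.0015]
300 276 [ 0.3962 -0.0028 -0.0045]
300 281 [ 0.421  -0.0283 -0.8558]
380 270 [ 0.4127 -0.2282  0.0018]
200 272 [0.407  0.2796 0.0008]
200 278 [ 0.3905  0.2799 -0.0046]
262 190 [0.5711 0.0914 0.3112]
```

```bash
cat >> h.py <<'E'
from scipy.spatial.transform import Rotation as Ro
def plan(pos,rpy=None,o=None):
    o=o or ctrl.get_obs(); R=Ro.from_euler("xyz",o["eef_rot"]); p=np.array(o["ee_pos"])
    print("at",p.round(4),"R",np.round(R.as_matrix(),3).tolist(),"shift cm",(R.inv().apply(np.array(pos)-p)*100).round(2), "turn",(R.inv()*Ro.from_euler("xyz",rpy)).as_rotvec().round(3) if rpy is not None else "")
E
python3 -m inch '[-3.83,3.23,-0.75,0,0,0.043,0.22, -3.83,3.23,-0.75,0,0,0,0.22, -3.83,3.23,-0.75,0,0,0,0.22, -3.83,3.23,-0.75,0,0,0,0.22, -3.83,3.23,-0.75,0,0,0,0.22, -3.83,3.23,-0.75,0,0,0,0.22, -3.83,3.23,-0.75,0,0,0,0.22, -3.83,3.23,-0.75,0,0,0,0.22, -3.83,3.23,0,0,0,0,0.22, -3.83,3.23,0,0,0,0,0.22, -3.83,3.23,0,0,0,0,0.22, -3.83,3.23,0,0,0,0,0.22, -3.83,3.23,0,0,0,0,0.22, -3.83,3.23,0,0,0,0,0.22, -3.83,3.23,0,0,0,0,0.22, -3.83,3.23,0,0,0,0,0.22, 0,0,0,0,0,0,0.22]' 20
python3 - <<'E'
from h import *
np.set_printoptions(precision=4,suppress=True)
a=snap("top","top1")[0];b=snap("side","side1")[0]
plan([.484,-.1915,.2],[np.pi,0,1.274])
A=cv2.resize(a[190:290,310:430],None,fx=4,fy=4,interpolation=2)
B=cv2.resize(b[150:320,200:300],None,fx=3.2,fy=3.2,interpolation=2)
m=np.zeros((560,800,3),np.uint8);m[:400,:480]=A;m[:B.shape[0],480:800]=B
cv2.imwrite("pics/m2.png",m[...,::-1])
for n in("top1","side1"):
    X=cloud(n[:-1],np.load(f"pics/{n}.npy"))
    k=(abs(X[...,0]-.48)<.1)&(abs(X[...,1]+.19)<.12)&(X[...,2]>.2)&(X[...,2]<.5)&(X[...,0]<.55)
    q=X[k];print(n,len(q),q.min(0) if len(q) else 0,q.max(0) if len(q) else 0)
    for z in np.arange(.25,.45,.02):
        w=q[abs(q[:,2]-z)<.01]
        if len(w):print(round(z,2),len(w),w[:,0].min(),w[:,0].max(),w[:,1].min(),w[:,1].max())
E
```

```text
time_s: 3.42
ee_pos: [0.4553, -0.2061, 0.2645]
eef_rot: [-3.14, -0.0, 1.271]
force: [-0.7, 0.3, -0.3]
grip_width: 0.0212
at [ 0.4548 -0.2037  0.2652] R [[0.293, 0.956, -0.001], [0.956, -0.293, 0.0], [0.0, -0.001, -1.0]] shift cm [2.02 2.43 6.52] turn [-0.001 -0.    -0.001]
top1 1049 [ 0.4094 -0.2567  0.3035] [ 0.5117 -0.1109  0.4999]
0.31 1 0.4450054397681652 0.4450054397681652 -0.21146669562605652 -0.21146669562605652
0.37 106 0.409381125574938 0.48858785840448704 -0.2566767090551889 -0.11729446579492339
0.39 130 0.4113045367799726 0.5059702898401633 -0.25385102921694086 -0.11088978520205847
0.41 539 0.4150791437298247 0.5116943154776904 -0.2537657125503032 -0.11181462649614282
side1 3404 [ 0.3977 -0.3001  0.2664] [ 0.5111 -0.1158  0.5   ]
0.27 56 0.4405436075821627 0.4590836750005138 -0.22971280746474598 -0.21703640069008745
0.29 95 0.4399731136108365 0.45756273380051055 -0.23035798646878103 -0.2213409186369153
0.31 100 0.43904826632239935 0.4576794568308601 -0.23162182004625975 -0.2197282948762993
0.33 100 0.43906195800588654 0.45835421168578816 -0.2306152856862459 -0.2222921048307659
0.35 51 0.4401944431094677 0.4567264058838908 -0.2297166070459311 -0.2226028603457737
0.37 395 0.3994151547724476 0.46473087972899824 -0.2931096675407967 -0.2698178599584611
0.39 482 0.39767006210422723 0.5093717282340011 -0.2994724834322121 -0.12452702758293122
0.41 516 0.3984428214147907 0.511061488080969 -0.3000760168856028 -0.11576905498574319
0.43 271 0.4249731373756179 0.4747893798938422 -0.25106600104338894 -0.19531452844994712
```

View pics/m2.png

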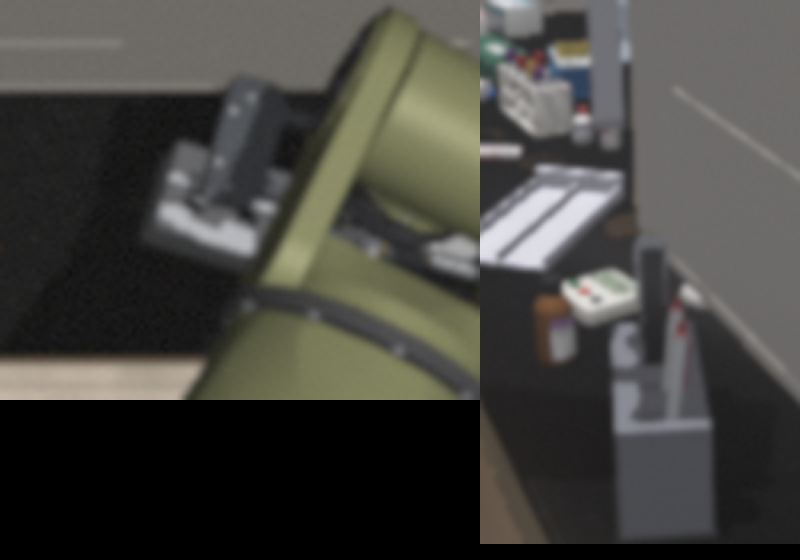

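```bash
python3 -m inch '[1.02,1.32,0,0,-0.05,0,0.22, 1.02,1.32,0,0,0,0,0.22, 0,0,3,0,0,0,0.22, 0,0,3,0,0,0,0.22, 0,0,2,0,0,0,0.22, 0,0,0,0,0,0,0.22, 0,0,0,0,0,0,0.22]' 20
python3 - <<'E'
from h import *
np.set_printoptions(precision=4,suppress=True)
plan([.486,-.192,.125],[np.pi,.05*0,1.274])
snap("side","side2");X=cloud("side",np.load("pics/side2.npy"))
for z in np.arange(.1,.26,.01):
    k=(X[...,0]>.44)&(X[...,0]<.53)&(X[...,1]>-.26)&(X[...,1]<-.14)&(abs(X[...,2]-z)<.005)
    q=X[k]; print(round(z,2),[ (int(s),int(((q[:,1]>s/1000)&(q[:,1]<=s/1000+.005)).sum()), q[(q[:,1]>s/1000)&(q[:,1]<=s/1000+.005)][:,0].mean().round(3)) for s in range(-260,-140,5) if ((q[:,1]>s/1000)&(q[:,1]<=s/1000+.005)).sum()>2])
E
```

```text
time_s: 4.4
ee_pos: [0.4856, -0.1957, 0.1862]
eef_rot: [3.14, 0.05, 1.274]
force: [0.7, 1.2, 0.6]
grip_width: 0.0206
at [ 0.4856 -0.1957  0.1862] R [[0.292, 0.956, -0.013], [0.955, -0.292, -0.048], [-0.05, 0.001, -0.999]] shift cm [ 0.67 -0.08  6.09] turn [0.001 0.05  0.   ]
0.1 [(-240, 5, np.float64(0.477)), (-235, 3, np.float64(0.477)), (-205, 5, np.float64(0.487)), (-200, 23, np.float64(0.483))]
0.11 [(-240, 5, np.float64(0.479)), (-205, 3, np.float64(0.487)), (-200, 23, np.float64(0.484)), (-195, 3, np.float64(0.478))]
0.12 [(-240, 10, np.float64(0.48)), (-205, 3, np.float64(0.488)), (-200, 27, np.float64(0.484)), (-195, 5, np.float64(0.478)), (-165, 4, np.float64(0.484))]
0.13 [(-240, 5, np.float64(0.482)), (-200, 26, np.float64(0.485)), (-195, 5, np.float64(0.477)), (-170, 3, np.float64(0.503)), (-165, 6, np.float64(0.485))]
0.14 [(-245, 9, np.float64(0.484)), (-240, 10, np.float64(0.485)), (-200, 26, np.float64(0.483)), (-195, 5, np.float64(0.48)), (-170, 4, np.float64(0.498)), (-165, 8, np.float64(0.484))]
0.15 [(-240, 6, np.float64(0.485)), (-200, 20, np.float64(0.485)), (-195, 7, np.float64(0.479)), (-170, 4, np.float64(0.499)), (-165, 7, np.float64(0.485))]
0.16 [(-200, 25, np.float64(0.485)), (-195, 7, np.float64(0.479)), (-170, 19, np.float64(0.497)), (-165, 13, np.float64(0.487))]
0.17 [(-200, 6, np.float64(0.486)), (-195, 7, np.float64(0.484)), (-170, 4, np.float64(0.494)), (-165, 3, np.float64(0.492))]
0.18 []
0.19 [(-215, 14, np.float64(0.481))]
0.2 [(-220, 29, np.float64(0.482)), (-215, 7, np.float64(0.474)), (-210, 3, np.float64(0.472))]
0.21 [(-220, 27, np.float64(0.483)), (-215, 17, np.float64(0.474))]
0.22 [(-220, 26, np.float64(0.481)), (-215, 13, np.float64(0.475))]
0.23 [(-220, 23, np.float64(0.483)), (-215, 22, np.float64(0.476))]
0.24 [(-220, 19, np.float64(0.483)), (-215, 21, np.float64(0.477))]
0.25 [(-220, 24, np.float64(0.484)), (-215, 23, np.float64(0.476))]
```

```bash
python3 -m inch '[0.4,0,0,0,0.04,0,0.22, 0,0,2,0,0,0,0.22, 0,0,2,0,0,0,0.22, 0,0,2,0,0,0,0.22, 0,0,0.3,0,0,0,0.22]'; python3 -m inch '[0,0,0,0,0,0,0, 0,0,0,0,0,0,0, 0,0,0,0,0,0,0, 0,0,0,0,0,0,0]' 40
```

```text
time_s: 5.08
ee_pos: [0.486, -0.1925, 0.1217]
eef_rot: [-3.141, 0.01, 1.274]
force: [0.9, 0.1, 0.4]
grip_width: 0.0209
time_s: 5.58
ee_pos: [0.4864, -0.1934, 0.1229]
eef_rot: [3.14, 0.011, 1.274]
force: [-2.3, -5.7, 5.8]
grip_width: 0.0098
```

```bash
python3 -m inch '[0,0,-3.4,0,0,0,0, 0,0,-3.4,0,0,0,0, 0,0,-3.4,0,0,0,0, 0,0,-3.4,0,0,0,0, 0,0,-3.4,0,0,0,0, -0.73,-2.39,0,0,0,0,0, -0.73,-2.39,0,0,0,0,0, 0,0,0,0,0,0,0]'
python3 -m inch '[4.7,-1.44,0,0,0,0,0, 4.7,-1.44,0,0,0,0,0, 4.7,-1.44,0,0,0,0,0, 4.7,-1.44,0,0,0,0,0, 4.7,-1.44,0,0,0,0,0, 4.7,-1.44,0,0,0,0,0, 4.7,-1.44,0,0,0,0,0, 4.7,-1.44,0,0,0,0,0, 0,0,0,0,0,0.136,0, 0,0,0,0,0,0.136,0, 0,0,0,0,0,0.136,0, 0,0,0,0,0,0,0]'
python3 - <<'E'
from h import *
np.set_printoptions(precision=4,suppress=True)
im,d,X=snap("side","side3")
plan([.5016,.2889,.2],[np.pi,0,.866])
cv2.imwrite("pics/m3.png",cv2.resize(im[60:280,130:300],None,fx=2.7,fy=2.7,interpolation=2)[...,::-1])
E
```

```text
time_s: 6.58
ee_pos: [0.436, -0.1908, 0.2927]
eef_rot: [3.14, 0.01, 1.273]
force: [-0.0, -0.2, -0.3]
grip_width: 0.0102
time_s: 8.07
ee_pos: [0.4366, 0.2027, 0.2882]
eef_rot: [3.138, 0.009, 0.867]
force: [-0.8, 0.5, -1.1]
grip_width: 0.0097
at [0.4365 0.2026 0.2882] R [[0.645, 0.764, -0.003], [0.764, -0.645, -0.009], [-0.009, 0.004, -1.0]] shift cm [10.87 -0.63  8.71] turn [0.004 0.009 0.003]
```

View pics/m3.png

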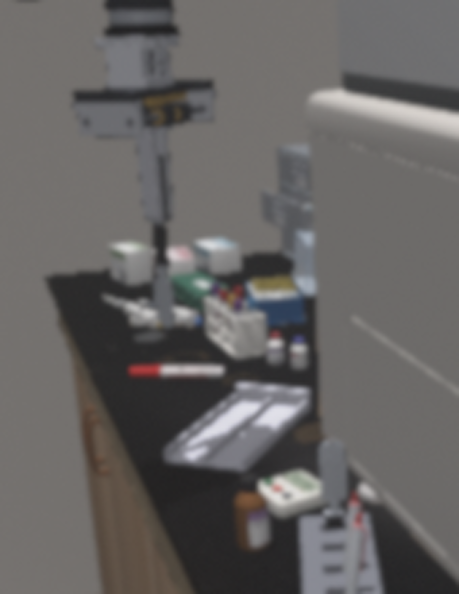

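```bash
python3 -m inch '[3.6,-0.2,0,0,0,0,0, 3.6,-0.2,0,0,0,0,0, 3.6,-0.2,0,0,0,0,0, 0,0,0,0,0.152,0,0, 0,0,0,0,0.152,0,0, 0,0,0,0,0.152,0,0, 0,0,0,0,0.152,0,0, 0,0,0,0,0.152,0,0, 0,0,0,0,0.152,0,0, -3.3,0,2.6,0,0,0,0, -3.3,0,2.6,0,0,0,0, -3.3,0,2.6,0,0,0,0, -3.3,0,2.6,0,0,0,0, 0,0,0,0,0,0,0]'
python3 - <<'E'
from h import *
np.set_printoptions(precision=4,suppress=True)
plan([.5016,.2889,.078],[np.pi,-.908,.866])
im,d,X=snap("top","top4");im2,_,S=snap("side","side4")
A=cv2.resize(im[150:290,140:280],None,fx=2.8,fy=2.8,interpolation=2);B=cv2.resize(im2[90:240,150:290],None,fx=2.8,fy=2.8,interpolation=2)
m=np.zeros((430,800,3),np.uint8);m[:A.shape[0],:392]=A;m[:420,400:792]=B
cv2.imwrite("pics/m4.png",m[...,::-1])
E
```

```text
time_s: 9.88
ee_pos: [0.4997, 0.2871, 0.1166]
eef_rot: [3.14, -0.888, 0.872]
force: [0.9, -0.2, 0.2]
grip_width: 0.0098
at [0.4997 0.2871 0.1166] R [[0.406, 0.764, 0.501], [0.483, -0.645, 0.592], [0.776, 0.001, -0.631]] shift cm [-2.83  0.02  2.64] turn [-0.002  0.02   0.003]
```

View pics/m4.png

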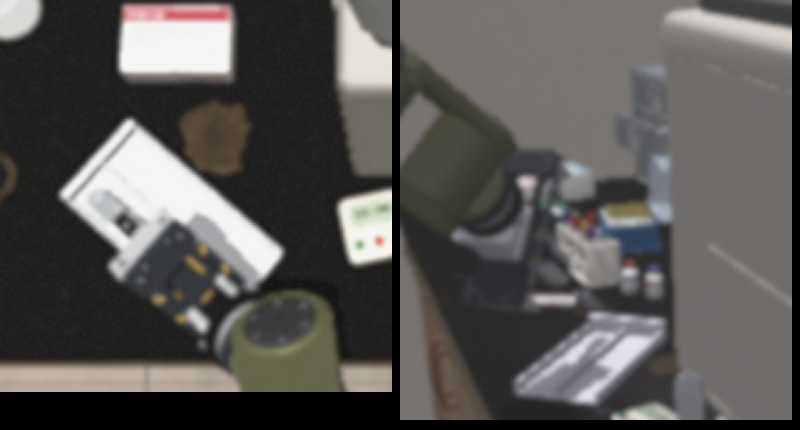

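```bash
python3 -m inch '[-1.4,0,1.2,0,0,0,0, -1.0,0,0.85,0,0,0,0, 0,0,0,0,0,0,0]'; python3 -m inch '[-0.3,0,0.2,0,0,0,0, 0,0,0,0,0,0,0]'
```

```text
time_s: 10.35
ee_pos: [0.5018, 0.2882, 0.089]
eef_rot: [3.136, -0.894, 0.874]
force: [-0.3, 0.4, -0.7]
grip_width: 0.0097
time_s: 10.6
ee_pos: [0.5013, 0.2877, 0.0848]
eef_rot: [3.136, -0.893, 0.873]
force: [-0.4, 0.2, -1.1]
grip_width: 0.0093
```

```bash
python3 -m inch '[-0.4,0,0.35,0,0,0,0, 0,0,0,0,0,0,0]'; python3 -m inch '[0,0,0,0,0,0,0.2, 0,0,0,0,0,0,0.4, 0,0,0,0,0,0,0.4, 0,0,0,0,0,0,0.6, 0,0,0,0,0,0,0.8, 0,0,0,0,0,0,0.9, 0,0,0,0,0,0,0.9]'
python3 - <<'E'
from h import *
im2,_,S=snap("side","side5");im,_,_=snap("top","top5")
A=cv2.resize(im[150:290,140:280],None,fx=2.8,fy=2.8,interpolation=2);B=cv2.resize(im2[90:240,150:290],None,fx=2.8,fy=2.8,interpolation=2)
m=np.zeros((430,800,3),np.uint8);m[:A.shape[0],:392]=A;m[:420,400:792]=B
cv2.imwrite("pics/m5.png",m[...,::-1])
E
```

```text
time_s: 10.85
ee_pos: [0.5015, 0.2878, 0.0789]
eef_rot: [3.137, -0.893, 0.872]
force: [0.3, -0.0, 2.0]
grip_width: 0.009
time_s: 11.72
ee_pos: [0.5012, 0.2877, 0.0787]
eef_rot: [3.137, -0.892, 0.872]
force: [-0.6, -0.0, -0.2]
grip_width: 0.0742
```

View pics/m5.png

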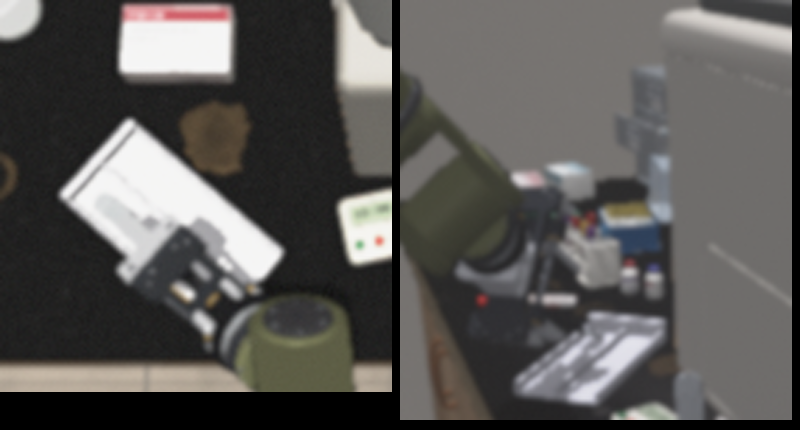

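```bash
python3 -m inch '[0,0,-5.5,0,0,0,0.9, 0,0,-5.5,0,0,0,0.9, 0,0,0,0,-0.18,0,0.5, 0,0,0,0,-0.18,0,0.2, 0,0,0,0,-0.18,0,0, 0,0,0,0,-0.18,0,0, 0,0,0,0,-0.173,0,0, 0,0,0,0,0,0,0]'
python3 - <<'E'
from h import *
np.set_printoptions(precision=4,suppress=True)
im2,_,S=snap("side","side6");im,_,X=snap("top","top6")
plan([.45,.15,.1],[np.pi,0,.866])
C=np.array([.526,.279]);ey=np.array([.648,.761]);ex=np.array([.761,-.648])
for n,c,g,z in(("t","top",im,.008),("s","side",im2,.008)):
    for l in("spatula_down_blade_end","spatula_down_handle_end"):
        for r in ctrl.place_of(c,l)[:2]:
            w=onplane(c,r["centre"],z)[0]; e=w[:2]-C; print(c,l,round(r["score"],2),r["centre"],w, "lane x",(e@ex+.025).round(4),"y",(e@ey-.096).round(4))
A=cv2.resize(im[150:290,140:280],None,fx=2.8,fy=2.8,interpolation=2);B=cv2.resize(im2[150:250,180:280],None,fx=4,fy=4,interpolation=2)
m=np.zeros((430,800,3),np.uint8);m[:A.shape[0],:392]=A;m[:400,400:800]=B
cv2.imwrite("pics/m6.png",m[...,::-1])
E
```

```text
time_s: 12.82
ee_pos: [0.4403, 0.2319, 0.1451]
eef_rot: [-3.112, -0.202, 0.897]
force: [-0.0, -0.3, -0.4]
grip_width: 0.0279
at [0.4391 0.231  0.1442] R [[0.612, 0.784, 0.102], [0.764, -0.62, 0.177], [0.203, -0.031, -0.979]] shift cm [-6.41  6.01  3.  ] turn [-0.034 -0.203  0.032]
top spatula_down_blade_end 0.5 [173.8, 220.0] [0.5546 0.3593 0.008 ] lane x -0.0052 y -0.0164
top spatula_down_handle_end 0.54 [366.2, 234.2] [ 0.5134 -0.192   0.008 ] lane x 0.3206 y -0.4625
side spatula_down_blade_end 0.64 [223.4, 208.4] [0.5673 0.3558 0.008 ] lane x 0.0067 y -0.0108
side spatula_down_handle_end 0.62 [199.1, 227.5] [0.4486 0.2233 0.008 ] lane x 0.0022 y -0.1886
```

View pics/m6.png

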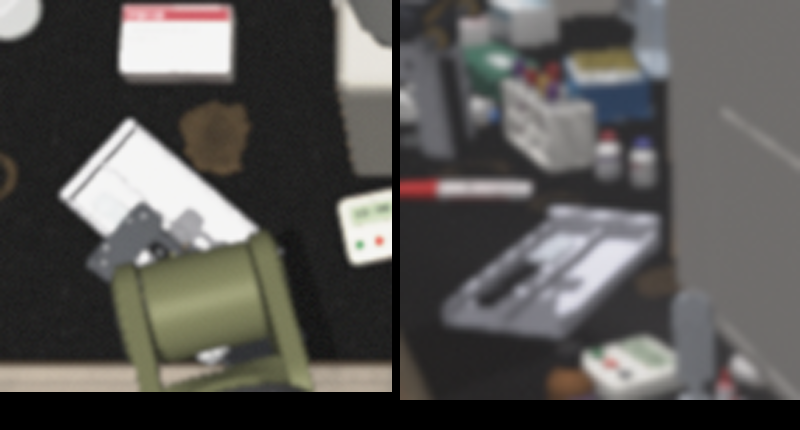

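```bash
python3 -m inch '[-3.5,1.06,3.74,0,0,0,0, 0,0,0,-0.017,-0.102,0.016,0, 0,0,0,-0.017,-0.102,0.016,0, 0,0,0,0,0,0,0, 0,0,0,0,0,0,0]'
python3 -c "
from h import *
plan([.4297,.2044,.009],[np.pi,0,.866])"
```

```text
time_s: 13.75
ee_pos: [0.4299, 0.2038, 0.1006]
eef_rot: [3.141, 0.0, 0.866]
force: [-0.2, -0.0, 0.4]
grip_width: 0.0005
at [0.4299 0.2038 0.1006] R [[0.648, 0.762, 0.0], [0.762, -0.648, -0.001], [-0.0, 0.0, -1.0]] shift cm [ 0.03 -0.06  9.16] turn [ 0.  0. -0.]
```

```bash
python3 -m inch '[0,0,4,0,0,0,0, 0,0,3,0,0,0,0, 0,0,1.4,0,0,0,0, 0,0,0.7,0,0,0,0, 0,0,0,0,0,0,0]'; python3 -m inch '[1,0,0,0,0,0,0, 0.8,0,0,0,0,0,0, 0.6,0,0,0,0,0,0, 0.5,0,0,0,0,0,0, 0.4,0,0,0,0,0,0, 0,0,0,0,0,0,0]'
```

```text
time_s: 14.38
ee_pos: [0.4305, 0.2038, 0.0103]
eef_rot: [3.14, 0.002, 0.865]
force: [0.1, 1.2, 0.8]
grip_width: 0.0002
time_s: 15.12
ee_pos: [0.4517, 0.229, 0.0097]
eef_rot: [3.14, 0.002, 0.865]
force: [-0.1, 1.6, 0.7]
grip_width: 0.0003
```

```bash
python3 -m inch '[0.4,0,0,0,0,0,0, 0.3,0,0,0,0,0,0, 0,0,0,0,0,0,0]'; python3 -m inch '[0.25,0,0,0,0,0,0, 0,0,0,0,0,0,0]';  python3 -m inch '[0.25,0,0,0,0,0,0, 0,0,0,0,0,0,0]'
```

```text
time_s: 15.5
ee_pos: [0.4563, 0.2344, 0.0098]
eef_rot: [3.14, 0.002, 0.865]
force: [-0.6, 0.9, 0.2]
grip_width: 0.0002
time_s: 15.75
ee_pos: [0.4579, 0.2362, 0.0098]
eef_rot: [3.14, 0.002, 0.865]
force: [-0.1, -0.5, 0.8]
grip_width: 0.0002
time_s: 16.0
ee_pos: [0.4595, 0.2381, 0.0097]
eef_rot: [3.14, 0.002, 0.865]
force: [-0.5, -0.1, -1.2]
grip_width: 0.0004
```

```bash
for i in 1 2; do :; done; python3 -m inch '[0.3,0,0,0,0,0,0, 0,0,0,0,0,0,0]'; python3 -m inch '[0.3,0,0,0,0,0,0, 0,0,0,0,0,0,0]'
python3 - <<'E'
from h import *
np.set_printoptions(precision=4,suppress=True)
im2,_,S=snap("side","side7")
cv2.imwrite("pics/m7.png",cv2.resize(im2[190:245,185:265],None,fx=9,fy=9,interpolation=2)[...,::-1])
E
```

```text
time_s: 16.25
ee_pos: [0.4615, 0.2404, 0.0097]
eef_rot: [3.14, 0.002, 0.865]
force: [1.0, 0.6, -0.3]
grip_width: 0.0003
time_s: 16.5
ee_pos: [0.4626, 0.242, 0.0095]
eef_rot: [3.141, 0.005, 0.866]
force: [-5.3, -5.8, 4.3]
grip_width: 0.0005
```

View pics/m7.png

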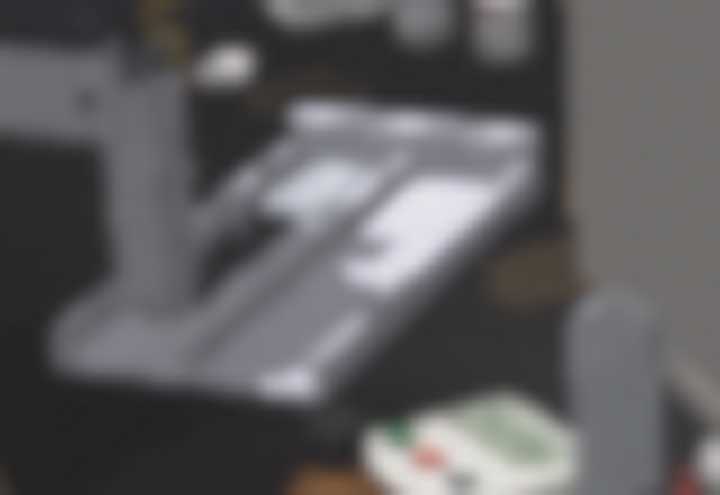

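```bash
python3 -m inch '[-2.5,0,0,0,0,0,0, 0,0,-5,0,0,0,0, 0,0,-5,0,0,0,0, 0,0,-5,0,0,0,0, 0,0,-3,0,0,-0.158,0.2, 0,0,0,0,0,-0.158,0.2, 0,0,0,0,0,-0.158,0.2, 0,0,0,0,0,0,0.2]'
python3 - <<'E'
from h import *
np.set_printoptions(precision=4,suppress=True)
X=cloud("top",np.load("pics/top0.npy"));S=cloud("side",np.load("pics/side0.npy"))
for Y in(X,S):
  for z in np.arange(.19,.5,.03):
    k=(Y[...,0]>.53)&(Y[...,0]<.62)&(Y[...,1]>-.3)&(Y[...,1]<-.03)&(abs(Y[...,2]-z)<.015)
    q=Y[k]; print(round(z,2),len(q),(np.percentile(q[:,0],[0,2,50]) if len(q) else ''))
plan([.436,-.16,.25],[np.pi,0,1.34])
im,_,T=snap("top"); 
for l in("spatula_down_blade_end","spatula_down_handle_end"):
    for r in ctrl.place_of("top",l)[:2]:
        e=onplane("top",r["centre"],.008)[0][:2]-[.569,.368];print(l,round(r["score"],2),r["centre"],e@[.761,-.648],e@[.648,.761])
E
```

```text
time_s: 17.55
ee_pos: [0.4472, 0.2241, 0.1899]
eef_rot: [3.141, 0.003, 1.338]
force: [-0.9, -0.9, -0.4]
grip_width: 0.0188
0.19 238 [0.5665 0.5667 0.5678]
0.22 306 [0.5668 0.5669 0.5677]
0.25 315 [0.5665 0.5667 0.5678]
0.28 319 [0.5665 0.5668 0.5678]
0.31 364 [0.5667 0.5671 0.5678]
0.34 399 [0.5656 0.5668 0.5677]
0.37 269 [0.5663 0.5667 0.5677]
0.4 513 [0.5629 0.5634 0.5645]
0.43 1867 [0.5643 0.5651 0.579 ]
0.46 549 [0.5848 0.5854 0.5869]
0.49 603 [0.5849 0.5854 0.5871]
0.19 617 [0.5672 0.5675 0.5687]
0.22 647 [0.5671 0.5676 0.5687]
0.25 662 [0.567  0.5674 0.5688]
0.28 690 [0.5671 0.5676 0.5688]
0.31 711 [0.5671 0.5675 0.5687]
0.34 739 [0.567  0.5676 0.5687]
0.37 772 [0.5669 0.5675 0.5687]
0.4 776 [0.5635 0.5641 0.5654]
0.43 1126 [0.5647 0.5668 0.5913]
0.46 1055 [0.5854 0.5863 0.5884]
0.49 1090 [0.5853 0.5863 0.5885]
at [0.4472 0.2241 0.1899] R [[0.23, 0.973, -0.0], [0.973, -0.23, -0.003], [-0.003, 0.0, -1.0]] shift cm [-37.65   7.76  -5.92] turn [ 0.     0.003 -0.002]
spatula_down_blade_end 0.44 [169.5, 217.4] -0.007786069639482109 -0.0013587472367278198
```

```bash
python3 -m inch '[-4.7,0.97,-0.74,0,0,0,0.2, -4.7,0.97,-0.74,0,0,0,0.2, -4.7,0.97,-0.74,0,0,0,0.2, -4.7,0.97,-0.74,0,0,0,0.2, -4.7,0.97,-0.74,0,0,0,0.2, -4.7,0.97,-0.74,0,0,0,0.2, -4.7,0.97,-0.74,0,0,0,0.2, -4.7,0.97,-0.74,0,0,0,0.2, 0,0,0,0,0,0,0.2]'
python3 - <<'E'
from h import *
np.set_printoptions(precision=4,suppress=True)
plan([.490,-.163,.19],[np.pi,0,1.34])
for n in("side7",):
  X=cloud("side",np.load("pics/side7.npy"))
  for z in np.arange(.1,.18,.01):
    k=(X[...,0]>.47)&(X[...,0]<.53)&(X[...,1]>-.19)&(X[...,1]<-.14)&(abs(X[...,2]-z)<.005); q=X[k]
    if len(q):
        h=q[abs(q[:,2]-z)<.006]; print(round(z,3),len(h),h.mean(0),h[:,0].min(),h[:,0].max(), np.polyfit(h[:,0],h[:,1],1) if len(h)>5 else "")
E
```

```text
time_s: 18.82
ee_pos: [0.4363, -0.1619, 0.2502]
eef_rot: [3.141, 0.003, 1.333]
force: [-0.2, 0.6, -0.5]
grip_width: 0.0189
at [ 0.4363 -0.1619  0.2502] R [[0.235, 0.972, -0.0], [0.972, -0.235, -0.003], [-0.003, 0.0, -1.0]] shift cm [1.18 5.25 6.02] turn [ 0.     0.003 -0.007]
0.1 27 [ 0.4931 -0.1646  0.0998] 0.4856173787994288 0.5026830830398983 [-0.126  -0.1025]
0.11 21 [ 0.4938 -0.1659  0.1108] 0.484676795110909 0.5017599151110762 [-0.2766 -0.0293]
0.12 37 [ 0.4932 -0.1657  0.1201] 0.4835261533233104 0.5022940946581639 [-0.3321 -0.0019]
0.13 40 [ 0.4927 -0.1656  0.1301] 0.4829283673525166 0.5027948591923925 [-0.3244 -0.0058]
0.14 40 [ 0.493  -0.1657  0.14  ] 0.48299257373645565 0.5027042543056719 [-0.2999 -0.0179]
0.15 44 [ 0.4939 -0.1662  0.1504] 0.48281571681728286 0.5041889683237157 [-0.2253 -0.0549]
0.16 33 [ 0.4927 -0.1655  0.1598] 0.48409117830505083 0.5034667671884996 [-0.3372  0.0006]
0.17 8 [ 0.4941 -0.1655  0.166 ] 0.48868314951779324 0.4986793395904257 [-0.3691  0.0169]
```

```bash
python3 -m inch '[0.6,2.7,0,0,0,0.03,0.2, 0.6,2.7,0,0,0,0,0.2, 0,0,3,0,0,0,0.2, 0,0,3,0,0,0,0.2, 0,0,0,0,0,0,0.2, 0,0,2.5,0,0,0,0.2, 0,0,2.5,0,0,0,0.2, 0,0,1.5,0,0,0,0.2, 0,0,0,0,0,0,0.2]'; python3 -m inch '[0,0,0,0,0,0,0, 0,0,0,0,0,0,0, 0,0,0,0,0,0,0, 0,0,0,0,0,0,0]' 40
```

```text
time_s: 19.95
ee_pos: [0.4918, -0.1612, 0.1251]
eef_rot: [-3.141, 0.003, 1.309]
force: [0.3, -0.0, 1.6]
grip_width: 0.0192
time_s: 20.45
ee_pos: [0.4922, -0.1617, 0.1259]
eef_rot: [3.14, 0.003, 1.309]
force: [0.0, -0.7, 6.2]
grip_width: 0.0039
```

```bash
python3 -m inch '[0,0,-3.4,0,0,0,0, 0,0,-3.4,0,0,0,0, 0,0,-3.4,0,0,0,0, 0,0,-3.4,0,0,0,0, 0,0,-3.4,0,0,0,0, -0.71,-2.65,0,0,0,0,0, -0.71,-2.65,0,0,0,0,0, 0,0,0,0,0,0,0, 4.6,-1.23,0,0,0,0,0, 4.6,-1.23,0,0,0,0,0, 4.6,-1.23,0,0,0,0,0, 4.6,-1.23,0,0,0,0,0, 4.6,-1.23,0,0,0,0,0, 4.6,-1.23,0,0,0,0,0, 4.6,-1.23,0,0,0,0,0, 0,0,0,0,0,0.148,0, 0,0,0,0,0,0.148,0, 0,0,0,0,0,0.148,0, 0,0,0,0,0,0,0]'
python3 -c "
from h import *
plan([.542,.26,.2],[np.pi,0,.866])"
```

```text
time_s: 22.82
ee_pos: [0.4373, 0.1726, 0.294]
eef_rot: [3.14, 0.002, 0.866]
force: [-0.1, 0.1, -0.5]
grip_width: 0.0041
at [0.4373 0.1726 0.294 ] R [[0.648, 0.762, -0.001], [0.762, -0.648, -0.003], [-0.002, 0.001, -1.0]] shift cm [13.46  2.3   9.37] turn [0.001 0.002 0.   ]
```

```bash
python3 -m inch '[4.5,1.15,0,0,0,0,0, 4.5,1.15,0,0,0,0,0, 0,0,0,0,-0.1455,0,0, 0,0,0,0,-0.1455,0,0, 0,0,0,0,-0.1455,0,0, 0,0,0,0,-0.1455,0,0, 0,0,0,0,-0.1455,0,0, 0,0,0,0,-0.1455,0,0, 0,0,0,0,0,0,0]'
python3 -c "
from h import *
plan([.542,.26,.2],[np.pi,.873,.866])
print(ctrl.get_obs()['qpos'].round(2))"
```

```text
time_s: 23.95
ee_pos: [0.5132, 0.2266, 0.2907]
eef_rot: [-3.137, 0.879, 0.872]
force: [-0.3, -0.8, -0.7]
grip_width: 0.0039
at [0.5132 0.2266 0.2907] R [[0.41, 0.763, -0.499], [0.488, -0.646, -0.587], [-0.77, -0.003, -0.638]] shift cm [9.8  0.07 2.39] turn [-0.     0.006  0.004]
[ 0.49  0.81  0.78 -0.41  2.35 -0.55]
```

```bash
python3 -m inch '[3.3,0.02,0.8,0,0,0,0, 3.3,0.02,0.8,0,0,0,0, 3.2,0.02,0.8,0,0,0,0, 3.1,0,2.5,0,0,0,0, 3.1,0,2.5,0,0,0,0, 0,0,0,0,0,0,0]'
python3 - <<'E'
from h import *
plan([.542,.26,.086],[np.pi,.873,.866])
print(ctrl.get_obs()['qpos'].round(2))
im2,_,S=snap("side","side8");im,_,_=snap("top","top8")
A=cv2.resize(im[150:290,140:280],None,fx=2.8,fy=2.8,interpolation=2);B=cv2.resize(im2[100:250,150:290],None,fx=2.8,fy=2.8,interpolation=2)
m=np.zeros((430,800,3),np.uint8);m[:A.shape[0],:392]=A;m[:420,400:792]=B
cv2.imwrite("pics/m8.png",m[...,::-1])
E
```

```text
time_s: 24.7
ee_pos: [0.5427, 0.2598, 0.1222]
eef_rot: [-3.139, 0.876, 0.867]
force: [0.1, -0.2, 1.0]
grip_width: 0.0039
at [0.5427 0.2598 0.1222] R [[0.414, 0.762, -0.498], [0.488, -0.648, -0.584], [-0.768, -0.001, -0.64]] shift cm [ 2.76 -0.06  2.34] turn [-0.001  0.003  0.001]
[ 0.51  1.05  0.74 -0.33  2.17 -0.43]
```

View pics/m8.png

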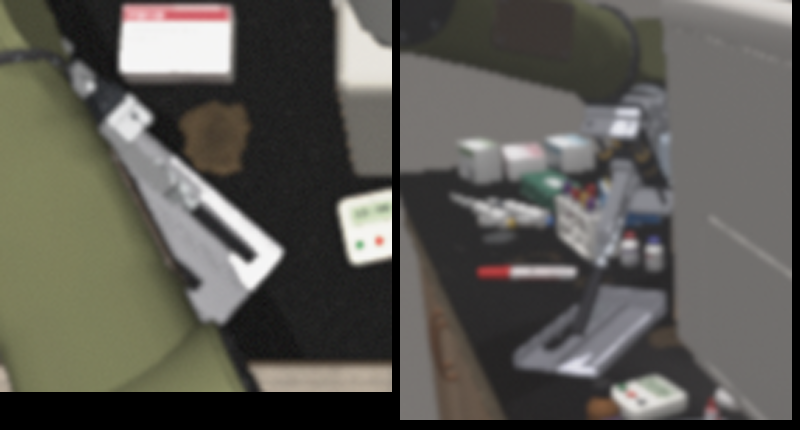

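```bash
python3 -m inch '[1.4,0,1.2,0,0,0,0, 1.3,0,1.1,0,0,0,0, 0,0,0,0,0,0,0]'; python3 -m inch '[0.3,0,0.25,0,0,0,0, 0,0,0,0,0,0,0]'
```

```text
time_s: 25.18
ee_pos: [0.5424, 0.2595, 0.0865]
eef_rot: [3.141, 0.878, 0.865]
force: [-0.0, -0.2, 0.5]
grip_width: 0.0038
time_s: 25.42
ee_pos: [0.5431, 0.26, 0.085]
eef_rot: [3.139, 0.875, 0.863]
force: [0.3, 0.5, 2.0]
grip_width: 0.0038
```

```bash
python3 -m inch '[0,0,0,0,0,0,0.2, 0,0,0,0,0,0,0.4, 0,0,0,0,0,0,0.4, 0,0,0,0,0,0,0.6, 0,0,0,0,0,0,0.8, 0,0,0,0,0,0,0.9, 0,0,0,0,0,0,0.9]'
python3 -m inch '[0,0,-5,0,0,0,0.9, 0,0,-5,0,0,0,0.9, 0,0,0,0,0,0,0.9]'
```

```text
time_s: 26.3
ee_pos: [0.5429, 0.2598, 0.0843]
eef_rot: [3.139, 0.875, 0.864]
force: [0.0, -0.4, -0.4]
grip_width: 0.0705
time_s: 26.68
ee_pos: [0.5819, 0.3065, 0.1374]
eef_rot: [3.134, 0.87, 0.863]
force: [0.4, 0.4, -0.6]
grip_width: 0.0847
```

```bash
python3 -m inch '[-3,0,-2.6,0,0,0,0.5, -3,0,-2.6,0,0,0,0, 0,0,0,0,0.146,0,0, 0,0,0,0,0.146,0,0, 0,0,0,0,0.146,0,0, 0,0,0,0,0.146,0,0, 0,0,0,0,0.146,0,0, 0,0,0,0,0.146,0,0, -5,0,0,0,0,0,0, -5,0,0,0,0,0,0, -5,0,0,0,0,0,0, -5,0,0,0,0,0,0, 0,0,0,0,0,0,0]'
python3 - <<'E'
from h import *
np.set_printoptions(precision=4,suppress=True)
im2,_,S=snap("side","side9");im,_,_=snap("top","top9")
plan([.463,.167,.1],[np.pi,0,.866])
for c,z in(("top",.008),("side",.008)):
    for l in("spatula_up_blade_end","spatula_up_handle_end"):
        for r in ctrl.place_of(c,l)[:3]:
            e=onplane(c,r["centre"],z)[0][:2]-[.607,.336]; print(c,l,round(r["score"],2),r["centre"],"x",(e@[.761,-.648]).round(4),"y",(e@[.648,.761]).round(4))
A=cv2.resize(im[150:290,140:280],None,fx=2.8,fy=2.8,interpolation=2);B=cv2.resize(im2[180:260,180:260],None,fx=5,fy=5,interpolation=2)
m=np.zeros((430,800,3),np.uint8);m[:A.shape[0],:392]=A;m[:400,400:800]=B
cv2.imwrite("pics/m9.png",m[...,::-1])
E
```

```text
time_s: 28.3
ee_pos: [0.4438, 0.148, 0.2124]
eef_rot: [3.139, -0.004, 0.866]
force: [0.6, -0.1, 0.7]
grip_width: 0.0007
at [0.446  0.1498 0.213 ] R [[0.647, 0.763, 0.005], [0.763, -0.647, 0.001], [0.004, 0.003, -1.0]] shift cm [ 2.36  0.14 11.31] turn [ 0.003 -0.004  0.001]
top spatula_up_blade_end 0.56 [201.0, 229.9] x -0.0254 y -0.0953
top spatula_up_blade_end 0.51 [188.0, 209.8] x -0.0066 y -0.027
top spatula_up_handle_end 0.37 [185.3, 208.5] x -0.0088 y -0.0185
side spatula_up_blade_end 0.7 [235.0, 213.6] x 0.0171 y -0.0467
side spatula_up_blade_end 0.22 [259.0, 281.1] x 0.2442 y -0.4398
side spatula_up_handle_end 0.53 [215.0, 226.9] x -0.0002 y -0.1704
```

View pics/m9.png

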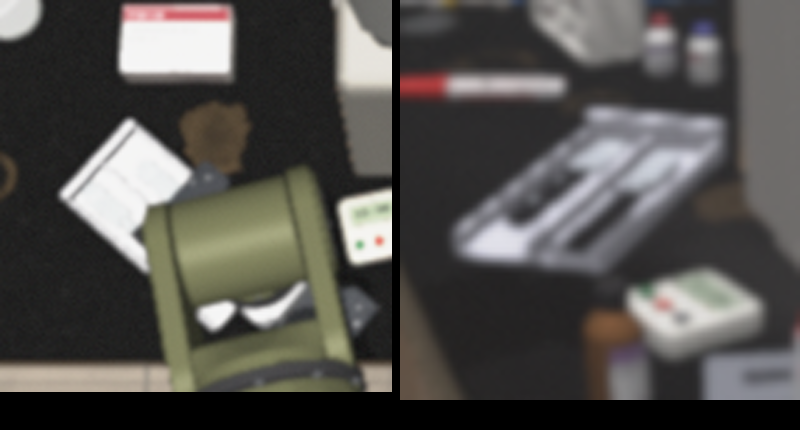

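```bash
python3 -m inch '[0,0,5,0,0,0,0, 0,0,5,0,0,0,0, 0,0,5,0,0,0,0, 0,0,3,0,0,0,0, 0,0,1.5,0,0,0,0, 0,0,0.8,0,0,0,0, 0,0,0,0,0,0,0]'; python3 -m inch '[0.8,0,0,0,0,0,0, 0.8,0,0,0,0,0,0, 0.8,0,0,0,0,0,0, 0.8,0,0,0,0,0,0, 0.8,0,0,0,0,0,0, 0.8,0,0,0,0,0,0, 0.7,0,0,0,0,0,0, 0.6,0,0,0,0,0,0, 0.5,0,0,0,0,0,0, 0.4,0,0,0,0,0,0, 0,0,0,0,0,0,0]'
```

```text
time_s: 29.48
ee_pos: [0.4486, 0.1504, 0.0111]
eef_rot: [3.137, -0.005, 0.869]
force: [-0.7, -0.3, -0.6]
grip_width: 0.0001
time_s: 30.85
ee_pos: [0.4936, 0.2039, 0.0111]
eef_rot: [3.137, -0.005, 0.869]
force: [-0.2, -0.6, 1.3]
grip_width: 0.0004
```

```bash
python3 -m inch '[0.4,0,0,0,0,0,0, 0,0,0,0,0,0,0]'; python3 -m inch '[0.3,0,0,0,0,0,0, 0,0,0,0,0,0,0]'; python3 -m inch '[0.2,0,0,0,0,0,0, 0,0,0,0,0,0,0]'
```

```text
time_s: 31.1
ee_pos: [0.4963, 0.2069, 0.0112]
eef_rot: [3.137, -0.005, 0.869]
force: [0.0, 0.6, -0.0]
grip_width: 0.0004
time_s: 31.35
ee_pos: [0.4982, 0.2092, 0.0112]
eef_rot: [3.137, -0.005, 0.869]
force: [-0.4, 0.2, -0.7]
grip_width: 0.0006
time_s: 31.6
ee_pos: [0.4994, 0.2107, 0.0112]
eef_rot: [3.137, -0.005, 0.869]
force: [0.5, -0.7, 0.7]
grip_width: 0.0003
```

```bash
python3 -m inch '[0.2,0,0,0,0,0,0, 0,0,0,0,0,0,0]'; python3 -m inch '[0.2,0,0,0,0,0,0, 0,0,0,0,0,0,0]'
```

```text
time_s: 31.85
ee_pos: [0.5002, 0.2118, 0.011]
eef_rot: [3.138, -0.003, 0.869]
force: [-3.4, -3.5, 1.9]
grip_width: 0.0004
time_s: 32.1
ee_pos: [0.5005, 0.2122, 0.0108]
eef_rot: [3.139, 0.001, 0.869]
force: [-9.5, -12.6, 8.2]
grip_width: 0.0003
```

```bash
python3 -m inch '[-1.5,0,0,0,0,0,0, -3,0,0,0,0,0,0, 0,0,-5,0,0,0,0, 0,0,-5,0,0,0,0, 0,0,-5,0,0,0,0, 0,0,-5,0,0,0,0, -5,0,0,0,0,0,0, -5,0,0,0,0,0,0, -5,0,0,0,0,0,0, -5,0,0,0,0,0,0, 0,0,0,0,0,0,0]'
python3 - <<'E'
from h import *
np.set_printoptions(precision=4,suppress=True)
im2,_,S=snap("side","side10");im,_,_=snap("top","top10")
for c,z in(("top",.008),("side",.008)):
  for s,f in(("spatula_up",[.607,.336]),("spatula_down",[.569,.368])):
    for l in(s+"_blade_end",s+"_handle_end"):
        for r in ctrl.place_of(c,l)[:3]:
            e=onplane(c,r["centre"],z)[0][:2]-f; print(c,l,round(r["score"],2),r["centre"],"x",(e@[.761,-.648]).round(4),"y",(e@[.648,.761]).round(4))
A=cv2.resize(im[180:280,150:250],None,fx=3.9,fy=3.9,interpolation=2);B=cv2.resize(im2[190:250,185:265],None,fx=5,fy=5,interpolation=2)
m=np.zeros((600,800,3),np.uint8);m[:390,:390]=A;m[:300,400:800]=B
a0=cv2.imread("pics/top0.png")[...,::-1]
m[400:600,:400]=cv2.resize(im[150:290,140:420],(400,200));m[400:600,400:]=cv2.resize(a0[150:290,140:420],(400,200))
cv2.imwrite("pics/m10.png",m[...,::-1])
E
```

```text
time_s: 33.48
ee_pos: [0.3416, 0.025, 0.2105]
eef_rot: [3.136, -0.005, 0.866]
force: [1.1, -0.2, 0.2]
grip_width: 0.0004
top spatula_up_handle_end 0.79 [225.4, 237.9] x 0.0027 y -0.1638
top spatula_up_handle_end 0.45 [387.3, 244.5] x 0.2866 y -0.5262
top spatula_down_blade_end 0.69 [170.0, 216.2] x -0.0043 y -0.0
top spatula_down_handle_end 0.7 [275.3, 232.1] x 0.1572 y -0.2609
top spatula_down_handle_end 0.59 [208.9, 253.7] x -0.0114 y -0.158
side spatula_up_blade_end 0.6 [236.8, 213.5] x 0.0227 y -0.0442
side spatula_up_handle_end 0.71 [218.4, 225.5] x 0.0055 y -0.1572
side spatula_down_blade_end 0.43 [224.7, 206.4] x 0.0027 y 0.0096
side spatula_down_handle_end 0.49 [214.7, 214.3] x 0.0011 y -0.071
side spatula_down_handle_end 0.45 [203.1, 223.6] x -0.0001 y -0.156
```

View pics/m10.png

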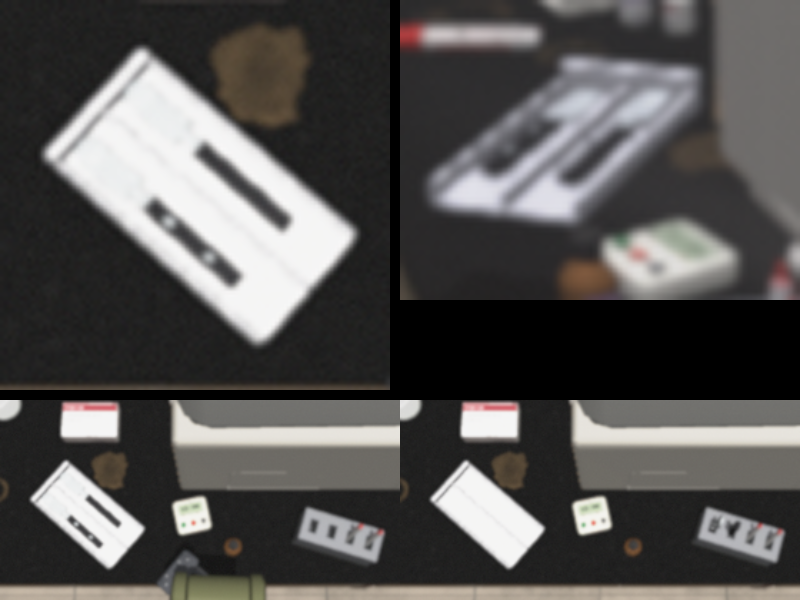

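Run:
```python
from h import *
np.set_printoptions(precision=4,suppress=True)
ims=[];Z=[]
for i in range(8):
    im,d,X=snap("top");Z.append(X)
X=np.nanmean(Z,0); dark=(im.max(2)<110)
for n,f in(("up/far",[.607,.336]),("down/near",[.569,.368])):
    e=X[...,:2]-f; lx=e@[.761,-.648]; ly=e@[.648,.761]
    k=(abs(lx)<.017)&(ly<-.06)&(ly>-.165)&dark
    print(n,"handle px",k.sum(),"ly",ly[k].min(),ly[k].max(),"slope,z at mid",np.polyfit(ly[k]+.11,X[k][:,2],1))
    for a in range(-200,0,20):
        k=(abs(lx)<.008)&(ly>a/1000)&(ly<a/1000+.02); print(a,k.sum(),X[k][:,2].mean().round(4),end=" | ")
    print()
```

```text
up/far handle px 91 ly -0.15595279499273845 -0.07360152906282555 slope,z at mid [-0.0064  0.0129]
-200 40 0.0028 | -180 37 0.0028 | -160 43 0.0108 | -140 40 0.0126 | -120 38 0.0125 | -100 38 0.0125 | -80 37 0.0121 | -60 40 0.0107 | -40 39 0.0129 | -20 34 0.0131 | 
down/near handle px 76 ly -0.15640844277344013 -0.07366805980319796 slope,z at mid [0.0035 0.0131]
-200 41 0.0028 | -180 40 0.0032 | -160 40 0.0087 | -140 40 0.0102 | -120 40 0.01 | -100 41 0.0104 | -80 36 0.0097 | -60 38 0.0065 | -40 39 0.0071 | -20 37 0.0067 |
```

```bash
python3 -c "
from station import ctrl
print(ctrl.hand_in(), ctrl.get_obs()['time_s'])"
```

```text
the job is handed in; nothing more can be done
the job is handed in; nothing more can be done
```

Both spatulas are lying flat in the tray, one per lane, with the blade ends against the stop wall and the handles toward the open end. The job is handed in at about 34 s of the 72 s limit; no verdict was reported.

**What I did:** I gripped each spatula by its thickness and pulled it straight up out of the stand. I tilted each one about 50° into its lane and let it down onto the lower finger. Then I pushed it from the handle end until it met the stop wall, at about 9 N for `spatula_down` (near lane) and 18 N for `spatula_up` (far lane).

**Last checks:**
- **Seating:** both handle ends measure about 156–164 mm from the stop wall for a 160 mm spatula, and both pushes ended at the same distance from the wall to within about 2 mm.
- **Flatness:** the handle tops are level, with slopes under 0.01 rad, at about 13 mm height as expected.
- **Face down:** `spatula_up` lies underside up. Its blade mid-height is about 8 mm above the lane floor, inside the 11 mm limit.
- **Bystanders:** before-and-after top views show the pens, bottle, timer and carton unmoved. I compared these by eye only.
- **Robot:** the arm was clear of everything.

**Disagreements:**
- The point detector gave some stray readings. One from the side camera put the `spatula_up` blade end 44 mm from the wall and off to one side. I discounted it because the contact force and the depth profile along the lane both contradict it.
- The two cameras' readings also differed by about 5 mm at the stand. I used the side camera there because it matched the gripper's known position.

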